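Spice jars from the pan into the rack, in reverse order

ROBOT

A 7-joint arm with a two-finger parallel gripper is mounted at the origin on the work surface. World frame = base frame: x ahead of the robot, y to its left, z up, the work surface at z = 0. Lengths are in m, angles in rad, forces in N, time in s.
With the tool pointing down it reaches from about 0.425 to 0.925 m from the base axis. Payload 6.8 kg.
Tool frame: the origin (TCP) lies at the very end of the fingers, on their centre line; the grasp point (between the pads) lies 19 mm behind it; z points along the fingers, y is the line along which they close (so a half turn about z gives the same grasp; the last joint's range is limited). The gripper opens to 85 mm and grips with 20 to 120 N. Pads are 22 mm wide; open, the fingers measure 114 mm over their backs; the gripper's body (76 mm by 85 mm) begins 54 mm behind the grasp point. The pads swing forward as they close: fully open they stand 13 mm farther back than shut.
Start: joints at [-0.108, 0.477, 0.022, 1.555, -0.011, 1.109, -0.083], TCP at [0.675, 0, 0.231] pointing down, gripper open.
Joint ranges: [-2.96, 2.96], [-0.34, 2.1], [-1.41, 1.46], [0.24, 2.44], [-1.37, 4.51], [0.17, 1.92], [-2.96, 2.96]. Speed limits (rad/s): [2.39, 2.39, 3.14, 3.14, 3.14, 3.14, 3.14].

INTERFACE

Orientations are given as a unit quaternion [w, x, y, z].
In Python, from station import bot gives the robot as it stands. The module is installed in compiled form; this text tells all that it offers.
- The arm moves only by the shell command python3 -m jog 'ROWS' [OPENING] [FORCE]. ROWS is JSON, a list of rows, each a list of 4 numbers: the shift along the tool's x, y, z in cm, then the turn about the tool's z in rad. In form: [[x, y, z, spin], ...]. A call has 1 to 20 rows; each row is the pose to reach, as a shift and turn from the pose commanded when the call began, along the tool's axes at that moment; what a row does not reach only later rows make up. A row lasts 1/12 s, in which the tool goes at most 41.7 mm and 7.16 degrees, less where a joint would pass 70% of its speed; a pose out of reach is approached as far as the arm can. A call with a gripper value outside its range is refused whole. OPENING is the closure, from -1 (fully open) to 1 (shut), set as the call begins (- or left out, the last holds). The fingers move at their own pace and stop on an object; FORCE is the grip in N (left out, the last holds). Time passes only in rows, so rows that repeat a pose let the fingers close. It gives the time, the measured TCP pose, the force, the opening and the grip force at its end, in the units of the state.
- bot.get_obs(): the state, without advancing time (a new reading comes with each control period).
- bot.read_camera(name): name is "scene" or "side" or "wrist"; returns a dict with "pixels" (420x560x3 uint8, red, green, blue), "depth" (420x560 float32, m along the optical axis (not along the pixel's ray), 0 where there is no reading), "fovy" (degrees; the focal length in pixels is half the picture's height over the tangent of half this angle, whatever the lens; pixels are square), "cx", "cy" (the principal point, pixels), "pose" (4x4, takes a point from camera to world coordinates). Camera axes: x right, y down, z forward; pixel columns grow to the right and rows downward; lengths in m; the calibration is good to about 2 mm. The wrist camera is an equidistant fisheye: a pixel r from the principal point sees the ray r / f radians off the axis. A picture is of the moment at which its call begins.
- bot.hand_in(): hands the job in; it is judged then, once.
The state is a dict: "t": time; "q": joint angles; "joint_vel": joint speeds; "joint_torque": joint torques, N m; "eef_pos": TCP position; "tool_rot": TCP orientation; "contact_force": force on the tool from outside, world axes, zero at the start; "torque": the same for the moment, N m; "gripper_width": opening from 0.0 (shut) to 1.0 (fully open); "grasp_force": force on a finger pad.
Only numpy, scipy, OpenCV 4.12 (cv2) and the standard library are available. Lean on these libraries where they do the work, as an engineer would, in place of code of your own. Each camera call takes 0.05 s, during which the arm holds its last target. There are 200 camera calls.

TASK

Move the four spice jars from their coasters on the sheet pan into the wooden rack, one jar to each bay, standing upright, with the order of the row reversed: the jar at the left end of the row on the pan goes into the bay at the right end of the rack, the second from the left into the second bay from the right, and so on. Set them down rather than dropping them, and do not knock any over.

Things in the scene. Friction and masses are not known exactly. Their poses are not given: they have to be found in the camera images.
- pan: Bare aluminium sheet pan, 130 x 400 mm, rim 14 mm high, floor 3 mm thick, fixed; near or far from the robot, the rack at the other. Origin: centre of the underside; y along its length towards the robot's left, x away from the robot. Coasters in a row at x = 0, y = +143, +71, -1, -73 mm; a loose steel pastry ring (52 mm wide, 45 mm high, not part of the job) at y = -150 mm.
- rack: Low mid-brown wooden rack, 80 x 310 mm, walls 6 mm thick and 20 mm high, floor 6 mm thick, fixed. Origin: centre of the underside; y along its length towards the robot's left. Cross walls make four equal open bays in a row, each 68 (x) by 70 mm (y) inside, centred at x = 0, y = +114, +38, -38, -114 mm; empty at the start.
- jar_red: Closed round white ceramic spice jar with a red lid: body 44 mm in diameter and 52 mm high, lid 42 mm in diameter above it, 70 mm high in all, 90 to 180 g. Origin: centre of its underside; z up. Loose; at the start it stands upright on the red coaster.
- jar_yellow: Closed round white ceramic spice jar with a yellow lid: body 44 mm in diameter and 52 mm high, lid 42 mm in diameter above it, 70 mm high in all, 90 to 180 g. Origin: centre of its underside; z up. Loose; at the start it stands upright on the yellow coaster.
- jar_green: Closed round white ceramic spice jar with a green lid: body 44 mm in diameter and 52 mm high, lid 42 mm in diameter above it, 70 mm high in all, 90 to 180 g. Origin: centre of its underside; z up. Loose; at the start it stands upright on the green coaster.
- jar_blue: Closed round white ceramic spice jar with a blue lid: body 44 mm in diameter and 52 mm high, lid 42 mm in diameter above it, 70 mm high in all, 90 to 180 g. Origin: centre of its underside; z up. Loose; at the start it stands upright on the blue coaster.
- coaster_red: Flat round red coaster, 64 mm in diameter, 3 mm thick, fixed on the pan floor. Origin: centre of its underside. It stays behind and shows where the red-lidded jar stood in the row.
- coaster_yellow: Flat round yellow coaster, 64 mm in diameter, 3 mm thick, fixed on the pan floor. Origin: centre of its underside. It stays behind and shows where the yellow-lidded jar stood in the row.
- coaster_green: Flat round green coaster, 64 mm in diameter, 3 mm thick, fixed on the pan floor. Origin: centre of its underside. It stays behind and shows where the green-lidded jar stood in the row.
- coaster_blue: Flat round blue coaster, 64 mm in diameter, 3 mm thick, fixed on the pan floor. Origin: centre of its underside. It stays behind and shows where the blue-lidded jar stood in the row.
Not all that is in view belongs to the job. What is shaped like the jar_blue but black is not meant.

How it is judged:
At the end, for the whole second after the job is handed in: Each jar rests upright (within 0.12 rad) on the floor of its own bay (within 16 mm of its centre each way), in the mirror order of the coasters: coaster at pan y = +143 mm -> bay at rack y = -114, +71 -> -38, -1 -> +38, -73 -> +114 mm; all released and at rest (((y of coaster_red in the frame of pan between 0.113 and 0.173 m and y of jar_red in the frame of rack between -0.13 and -0.098 m) or (y of coaster_red in the frame of pan between 0.041 and 0.101 m and y of jar_red in the frame of rack between -0.054 and -0.022 m) or (y of coaster_red in the frame of pan between -0.031 and 0.029 m and y of jar_red in the frame of rack between 0.022 and 0.054 m) or (y of coaster_red in the frame of pan between -0.103 and -0.043 m and y of jar_red in the frame of rack between 0.098 and 0.13 m)) and x of jar_red in the frame of rack between -0.016 and 0.016 m and z of jar_red in the frame of rack between 0.002 and 0.011 m and angle between each of jar_red, jar_yellow, jar_green, jar_blue's own z axis and vertical below 0.12 rad and linear speed of each of jar_red, jar_yellow, jar_green, jar_blue below 0.02 m/s and angular speed of each of jar_red, jar_yellow, jar_green, jar_blue below 0.2 rad/s and ((y of coaster_yellow in the frame of pan between 0.113 and 0.173 m and y of jar_yellow in the frame of rack between -0.13 and -0.098 m) or (y of coaster_yellow in the frame of pan between 0.041 and 0.101 m and y of jar_yellow in the frame of rack between -0.054 and -0.022 m) or (y of coaster_yellow in the frame of pan between -0.031 and 0.029 m and y of jar_yellow in the frame of rack between 0.022 and 0.054 m) or (y of coaster_yellow in the frame of pan between -0.103 and -0.043 m and y of jar_yellow in the frame of rack between 0.098 and 0.13 m)) and x of jar_yellow in the frame of rack between -0.016 and 0.016 m and z of jar_yellow in the frame of rack between 0.002 and 0.011 m and ((y of coaster_green in the frame of pan between 0.113 and 0.173 m and y of jar_green in the frame of rack between -0.13 and -0.098 m) or (y of coaster_green in the frame of pan between 0.041 and 0.101 m and y of jar_green in the frame of rack between -0.054 and -0.022 m) or (y of coaster_green in the frame of pan between -0.031 and 0.029 m and y of jar_green in the frame of rack between 0.022 and 0.054 m) or (y of coaster_green in the frame of pan between -0.103 and -0.043 m and y of jar_green in the frame of rack between 0.098 and 0.13 m)) and x of jar_green in the frame of rack between -0.016 and 0.016 m and z of jar_green in the frame of rack between 0.002 and 0.011 m and ((y of coaster_blue in the frame of pan between 0.113 and 0.173 m and y of jar_blue in the frame of rack between -0.13 and -0.098 m) or (y of coaster_blue in the frame of pan between 0.041 and 0.101 m and y of jar_blue in the frame of rack between -0.054 and -0.022 m) or (y of coaster_blue in the frame of pan between -0.031 and 0.029 m and y of jar_blue in the frame of rack between 0.022 and 0.054 m) or (y of coaster_blue in the frame of pan between -0.103 and -0.043 m and y of jar_blue in the frame of rack between 0.098 and 0.13 m)) and x of jar_blue in the frame of rack between -0.016 and 0.016 m and z of jar_blue in the frame of rack between 0.002 and 0.011 m); the robot touches nothing.
It fails at once if a jar is dropped (falls freely from more than about 20 mm) ((contact force between jar_red and anything else below 0.01 N and linear speed of jar_red above 0.6 m/s) or (contact force between jar_yellow and anything else below 0.01 N and linear speed of jar_yellow above 0.6 m/s) or (contact force between jar_green and anything else below 0.01 N and linear speed of jar_green above 0.6 m/s) or (contact force between jar_blue and anything else below 0.01 N and linear speed of jar_blue above 0.6 m/s)).
It fails at once if a jar is knocked over (tilted more than 0.7 rad) (angle between any of jar_red, jar_yellow, jar_green, jar_blue's own z axis and vertical above 0.7 rad).
It also fails if it takes over 83 s, if anything falls off the work surface, if the arm or the gripper's body presses on something with over 40 N, if the wrist force passes 120 N, or if a joint passes its speed limit or range.

## Working session

There is one attempt and no reset: what is moved stays moved. The work goes in short steps, Python scripts to look and compute and a shell command to move; the robot and the scene stay as the last step left them, time stands still between calls to the robot, and variables do not carry over. Pictures are saved under pics/ and viewed, at most 14 in all, crops included, and the job is handed in when it is done.

```bash
mkdir -p pics; cat > h.py <<'E'
import numpy as np, cv2
from station import bot
def pts(c):
    f=210/np.tan(np.radians(c["fovy"])/2); d=c["depth"]; v,u=np.mgrid[:420,:560]
    P=np.stack([(u-c["cx"])/f*d,(v-c["cy"])/f*d,d],-1)
    M=np.array(c["pose"]); W=P@M[:3,:3].T+M[:3,3]; W[d==0]=np.nan; return W
def shot(n,fn):
    c=bot.read_camera(n); cv2.imwrite("pics/"+fn,c["pixels"][:,:,::-1]); return c
E
python3 - <<'E'
from h import *
o=bot.get_obs(); print(o)
for n in("scene","side"):
    c=shot(n,n+"1.png"); np.savez(n+".npz",W=pts(c),px=c["pixels"]); print(n,np.round(c["pose"],3),c["fovy"])
E
```

```text
{'t': 0.0, 'q': array([-0.10809838,  0.47780387,  0.02234916,  1.55642482, -0.01150898,
        1.10927751, -0.08311707]), 'joint_vel': array([ 0.00021065, -0.00080422,  0.00043455,  0.00066725,  0.00019933,
        0.00179149,  0.00161361]), 'joint_torque': array([-5.45967814e-04, -5.96443820e+01,  1.60769675e+00, -2.81194621e+01,
        1.24063640e-02,  9.39900521e-03,  2.20753498e-05]), 'eef_pos': array([ 6.74428501e-01, -1.73850822e-05,  2.30334602e-01]), 'tool_rot': array([-5.84034542e-04,  7.07109753e-01,  7.07103246e-01, -6.75069192e-04]), 'contact_force': array([ 0.02736946, -0.30202831, -0.40056949]), 'torque': array([-0.0383021 ,  0.01575215,  0.02554153]), 'grasp_force': 0.0, 'gripper_width': 0.998365749875433}
scene [[ 0.077  0.546 -0.834  1.182]
 [ 0.997 -0.056  0.055  0.052]
 [-0.017 -0.836 -0.549  0.436]
 [ 0.     0.     0.     1.   ]] 50.37557878632829
side [[-0.795 -0.348  0.497  0.093]
 [-0.606  0.483 -0.632  0.701]
 [-0.02  -0.804 -0.595  0.61 ]
 [ 0.     0.     0.     1.   ]] 46.85139114119992
```

View pics/scene1.png

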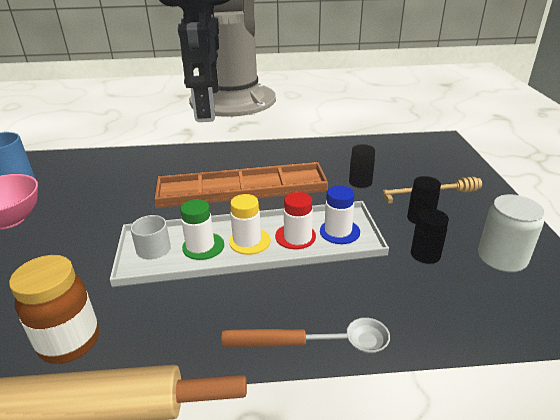

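View pics/side1.png

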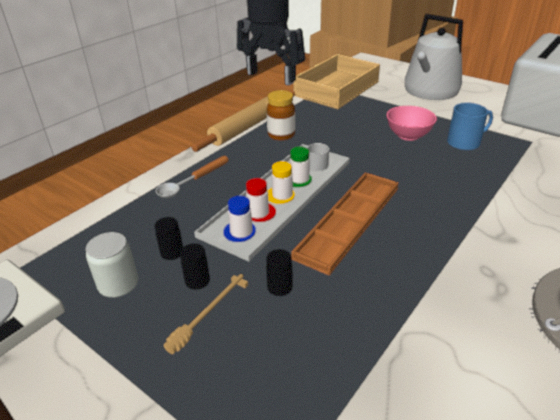

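The scene picture faces the robot, so image right is +y. From the left of the row: blue lid (340,195), red (297,203), yellow (245,205), green (195,210), then the ring (150,237). The rack is on the robot side, about (157..327, 165..205). The black jars at right are clutter. The side picture agrees.

```bash
cat > m.py <<'E'
from h import *
def lids(W,px):
    hsv=cv2.cvtColor(px,cv2.COLOR_RGB2HSV); H,S,V=[hsv[...,i].astype(int) for i in range(3)]; out={}
    zs=W[...,2]
    for n,(a,b) in dict(red=(172,186),yellow=(20,32),green=(50,80),blue=(110,130)).items():
        h=np.where(H<6,H+180,H) if n=="red" else H
        m=(h>=a)&(h<=b)&(S>130)&(V>50)&(W[...,0]>.4)&(W[...,0]<.9)&(abs(W[...,1])<.3)
        lid=W[m&(zs>.055)&(zs<.12)]
        if len(lid)<20: out[n]=None;continue
        zt=np.percentile(lid[:,2],95); top=lid[lid[:,2]>zt-.005]
        (c,r)=cv2.minEnclosingCircle(top[:,:2].astype(np.float32)*1000)
        out[n]=(np.round(c,1),round(r,1),round(zt*1000,1),len(top))
    return out
def rect(p):
    r=cv2.minAreaRect((p[:,:2]*1000).astype(np.float32)); return np.round(r[0],1),np.round(r[1],1),round(r[2],2)
E
python3 - <<'E'
from m import *
for n in("scene","side"):
    d=np.load(n+".npz");W=d["W"];px=d["px"]
    print(n); [print(k,v) for k,v in lids(W,px).items()]
    hsv=cv2.cvtColor(px,cv2.COLOR_RGB2HSV).astype(int)
    box={"scene":(145,340,155,215),"side":(285,405,168,275)}[n]
    m=np.zeros(px.shape[:2],np.uint8); u0,u1,v0,v1=box; m[v0:v1,u0:u1]=1
    b=m.astype(bool)&(hsv[...,0]<16)&(hsv[...,1]>110)&(W[...,2]<.03)&(W[...,2]>.002)
    b&=cv2.morphologyEx(b.astype(np.uint8),cv2.MORPH_OPEN,np.ones((3,3)))>0
    p=W[b];print("rack",rect(p),np.percentile(p[:,2],[5,50,95]))
    t=p[p[:,2]>.016];print("racktop",rect(t),len(t))
    box={"scene":(100,395,195,290),"side":(190,360,140,262)}[n]
    m[:]=0;u0,u1,v0,v1=box; m[v0:v1,u0:u1]=1
    b=m.astype(bool)&(hsv[...,1]<40)&(hsv[...,2]>100)&(W[...,2]<.02)&(W[...,2]>.0)
    b&=cv2.morphologyEx(b.astype(np.uint8),cv2.MORPH_OPEN,np.ones((3,3)))>0
    p=W[b];print("pan",rect(p),np.percentile(p[:,2],[5,50,95]))
E
```

```text
scene
red (array([629.7, 110.4]), 21.6, np.float64(77.5), 379)
yellow (array([ 800.5, -186.8]), 32.0, np.float64(111.4), 1903)
green (array([634.9, -40.5]), 20.8, np.float64(77.5), 380)
blue (array([616.5, 177.7]), 21.6, np.float64(77.4), 361)
rack (array([465.9,  23.1]), array([ 83.2, 309.3]), 4.9) [0.00569976 0.00949596 0.02082804]
racktop (array([465.4,  23.2]), array([ 82.5, 308.2]), 4.77) 1432
pan (array([620.9,  37.2]), array([154. , 413.5]), 4.46) [0.00227523 0.00429083 0.0152045 ]
side
red (array([628. , 114.5]), 21.0, np.float64(77.5), 212)
yellow (array([ 799.1, -181.7]), 32.1, np.float64(110.9), 214)
green (array([632. , -36.5]), 20.5, np.float64(77.4), 151)
blue (array([615.9, 180.5]), 22.0, np.float64(77.7), 236)
rack (array([464.3,  26.1]), array([ 81.2, 313.3]), 4.56) [0.00448137 0.00740616 0.02034169]
racktop (array([464.1,  26.1]), array([ 80.8, 313.2]), 4.7) 1130
pan (array([653.9,  65.6]), array([363.8, 396.4]), 31.61) [0.00155675 0.00436089 0.01551019]
```

```bash
sed -i 's/abs(W\[...,1\])<.3)/(W[...,1]>-.12)\&(W[...,1]<.3)/' m.py; python3 - <<'E'
from m import *
for n in("scene","side"):
    d=np.load(n+".npz"); print(lids(d["W"],d["px"])["yellow"])
E
```

```text
Traceback (most recent call last):
  File "m.py", line 7
    m=(h>=a)&(h<=b)&(S>130)&(V>50)&(W[...,0]>.4)&(W[...,0]<.9)&((W[...,1]>-.12)&(W[...,1]<.3)
                                                               ^
SyntaxError: '(' was never closed
```

```bash
sed -i 's/&((W\[...,1\]>-.12)/\&(W[...,1]>-.12)/' m.py; python3 - <<'E'
from m import *
for n in("scene","side"):
    d=np.load(n+".npz"); print(lids(d["W"],d["px"])["yellow"])
E
```

```text
(array([621.2,   3.5]), 49.3, np.float64(77.4), 384)
(array([627. ,  32.9]), 22.2, np.float64(77.4), 189)
```

```bash
python3 -m jog '[[3,-1,0,0],[6,-2,0,0],[9,-3,0,0],[12,-4,0,0],[15,-5,1,0],[17.9,-5.8,3,0],[17.9,-5.8,6,0],[17.9,-5.8,9,0],[17.9,-5.8,12,0],[17.9,-5.8,12,0],[17.9,-5.8,12,0]]' -1 40
```

```text
t: 1.02
eef_pos: [0.6157, 0.1785, 0.1099]
tool_rot: [-0.001, 0.707, 0.707, -0.002]
contact_force: [0.3, -0.4, 0.1]
gripper_width: 1.001
grasp_force: 0.0
```

Descend 8.4 cm, then close and lift.

```bash
python3 -m jog '[[0,0,2,0],[0,0,4,0],[0,0,6,0],[0,0,7.5,0],[0,0,8.4,0],[0,0,8.4,0],[0,0,8.4,0]]' -1 40; python3 -m jog '[[0,0,0,0],[0,0,0,0],[0,0,0,0],[0,0,0,0],[0,0,0,0],[0,0,0,0],[0,0,0,0],[0,0,0,0],[0,0,0,0],[0,0,0,0]]' 1 40; python3 -m jog '[[0,0,-0.5,0],[0,0,-2,0],[0,0,-4,0],[0,0,-6,0],[0,0,-8,0],[0,0,-10,0],[0,0,-11,0],[0,0,-11,0]]'
python3 -c "
from h import *
shot('side','s2.png')"
```

```text
t: 1.6
eef_pos: [0.618, 0.1792, 0.0287]
tool_rot: [0.0, 0.707, 0.707, 0.001]
contact_force: [0.3, -0.1, 0.6]
gripper_width: 0.999
grasp_force: 0.0
t: 2.43
eef_pos: [0.6177, 0.1792, 0.0284]
tool_rot: [0.0, 0.707, 0.707, 0.001]
contact_force: [-1.2, -1.1, 6.0]
gripper_width: 0.49
grasp_force: 40.4
t: 3.1
eef_pos: [0.6185, 0.1795, 0.1399]
tool_rot: [0.001, 0.707, 0.707, 0.002]
contact_force: [0.9, -0.2, -1.7]
gripper_width: 0.487
grasp_force: 40.7
```

View pics/s2.png

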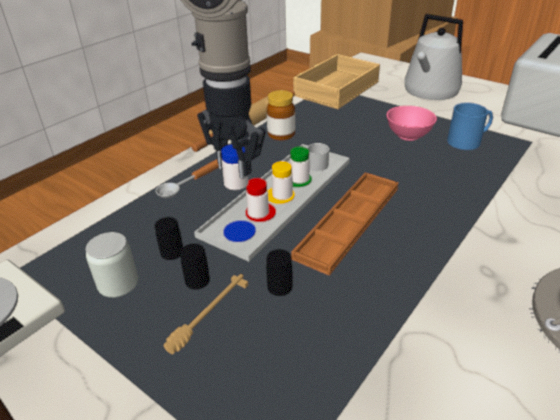

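The blue jar is held upright at (232,168), and its coaster (239,231) is empty. Next is bay −114 at (474,−89).

```bash
python3 -m jog '[[-1,-0.5,0,0],[-3.5,-1.9,0,0],[-6.5,-3.5,0,0],[-9.5,-5.1,0,0],[-12.5,-6.7,0,0],[-15.5,-8.3,0,0],[-18.5,-9.9,0,0],[-21.5,-11.5,0,0],[-24,-12.9,0,0],[-26,-14,0,0],[-26.9,-14.4,0,0],[-26.9,-14.4,0,0],[-26.9,-14.4,2,0],[-26.9,-14.4,4,0],[-26.9,-14.4,6,0],[-26.9,-14.4,6,0],[-26.9,-14.4,6,0]]'
python3 -c "
from h import *
shot('scene','s3.png')"
```

```text
t: 4.57
eef_pos: [0.4725, -0.0886, 0.0763]
tool_rot: [-0.001, 0.706, 0.708, -0.001]
contact_force: [-0.3, 0.2, -0.8]
gripper_width: 0.49
grasp_force: 40.9
```

View pics/s3.png

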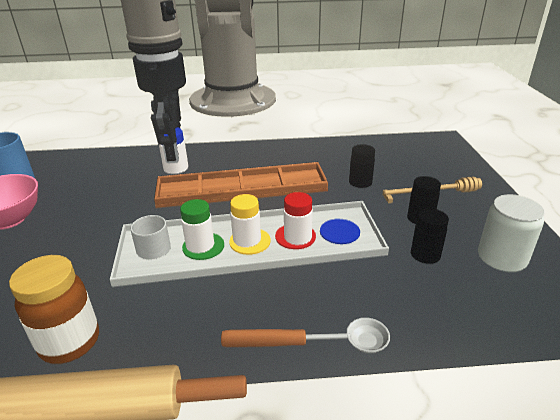

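The blue jar (175,155) hangs above the right-end bay. Lower slowly.

```bash
python3 -m jog '[[0,0,1.2,0],[0,0,2.4,0],[0,0,3.4,0],[0,0,4,0],[0,0,4.4,0],[0,0,4.7,0],[0,0,4.9,0],[0,0,4.9,0],[0,0,4.9,0]]'
```

```text
t: 5.37
eef_pos: [0.4733, -0.09, 0.0286]
tool_rot: [0.0, 0.707, 0.707, 0.0]
contact_force: [-0.3, -0.4, -1.4]
gripper_width: 0.488
grasp_force: 41.2
```

```bash
python3 -m jog '[[0,0,0.1,0],[0,0,0.2,0],[0,0,0.3,0],[0,0,0.3,0]]'; python3 -m jog '[[0,0,0,0],[0,0,0,0],[0,0,0,0],[0,0,0,0],[0,0,0,0],[0,0,0,0],[0,0,0,0]]' -0.6; python3 -m jog '[[0,0,-1,0],[0,0,-3,0],[0,0,-5.5,0],[0,0,-8,0],[0,0,-10.5,0],[0,0,-10.5,0]]' -1; python3 - <<'E'
from m import *
for n in("scene","side"):
    c=shot(n,n+"4.png"); print(n,lids(pts(c),c["pixels"]))
E
```

```text
t: 5.7
eef_pos: [0.4735, -0.0901, 0.0282]
tool_rot: [0.0, 0.707, 0.707, 0.0]
contact_force: [-10.5, 2.3, 38.5]
gripper_width: 0.487
grasp_force: 45.0
t: 6.28
eef_pos: [0.4729, -0.09, 0.0251]
tool_rot: [-0.0, 0.707, 0.707, -0.0]
contact_force: [-0.1, 0.4, 0.4]
gripper_width: 0.8
grasp_force: 0.0
t: 6.78
eef_pos: [0.476, -0.0904, 0.1352]
tool_rot: [0.003, 0.707, 0.707, 0.003]
contact_force: [0.9, -0.1, -1.0]
gripper_width: 0.999
grasp_force: 0.0
scene {'red': (array([629.6, 111.5]), 21.3, np.float64(77.4), 379), 'yellow': (array([627.3,  33.2]), 22.2, np.float64(77.6), 385), 'green': (array([634.7, -39.7]), 21.0, np.float64(77.6), 388), 'blue': (array([474.2, -92. ]), 21.2, np.float64(77.7), 242)}
side {'red': (array([628.7, 113.9]), 22.0, np.float64(77.4), 215), 'yellow': (array([626.5,  35. ]), 22.5, np.float64(77.4), 187), 'green': (array([633.8, -36.1]), 21.7, np.float64(77.3), 152), 'blue': (array([472.7, -89.9]), 22.4, np.float64(77.2), 183)}
```

View pics/scene4.png

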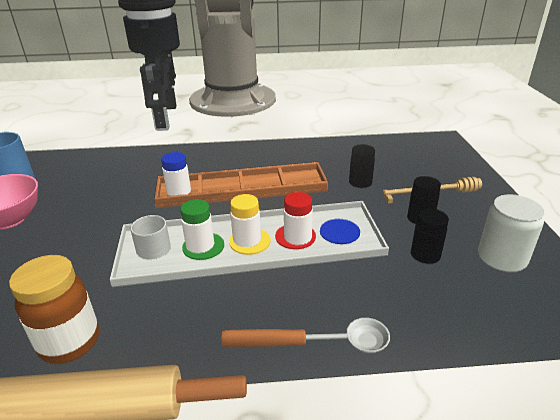

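Blue stands upright in the right-end bay (175,175), within about 2 mm of its centre. Next is red at (629,113).

```bash
python3 -m jog '[[2,1.5,0,0],[5,3.8,0,0],[8,6.1,0,0],[11,8.4,0,0],[14,10.7,0,0],[17,13,0,0],[19.5,14.9,0,0],[20.3,15.5,0,0],[20.3,15.5,2,0],[20.3,15.5,4,0],[20.3,15.5,4.5,0],[20.3,15.5,4.5,0],[20.3,15.5,4.5,0]]' -1 40
```

```text
t: 7.97
eef_pos: [0.6276, 0.1124, 0.085]
tool_rot: [-0.0, 0.707, 0.707, -0.001]
contact_force: [-0.1, -0.3, 0.7]
gripper_width: 0.998
grasp_force: 0.0
```

```bash
python3 -m jog '[[0,0,2,0],[0,0,4,0],[0,0,5.3,0],[0,0,5.8,0],[0,0,5.8,0],[0,0,5.8,0]]' -1 40; python3 -m jog '[[0,0,0,0],[0,0,0,0],[0,0,0,0],[0,0,0,0],[0,0,0,0],[0,0,0,0],[0,0,0,0],[0,0,0,0],[0,0,0,0],[0,0,0,0]]' 1 40; python3 -m jog '[[0,0,-0.5,0],[0,0,-2,0],[0,0,-4,0],[0,0,-6,0],[0,0,-8,0],[0,0,-10,0],[0,0,-11,0],[0,0,-11,0]]'
```

```text
t: 8.47
eef_pos: [0.6285, 0.113, 0.028]
tool_rot: [0.0, 0.707, 0.707, 0.0]
contact_force: [1.6, -1.0, 1.0]
gripper_width: 1.001
grasp_force: 0.0
t: 9.3
eef_pos: [0.6287, 0.1131, 0.0283]
tool_rot: [0.0, 0.707, 0.707, 0.001]
contact_force: [-0.4, 0.2, 6.0]
gripper_width: 0.49
grasp_force: 40.4
t: 9.97
eef_pos: [0.6294, 0.1133, 0.1397]
tool_rot: [0.001, 0.707, 0.707, 0.002]
contact_force: [0.2, -0.6, -0.9]
gripper_width: 0.487
grasp_force: 40.9
```

```bash
python3 -m jog '[[-1,-1.3,0,0],[-3,-3.8,0,0],[-5,-6.4,0,0],[-7,-8.9,0,0],[-9,-11.5,0,0],[-11,-14,0,0],[-12.2,-15.6,0,0],[-12.6,-16.1,0,0],[-12.6,-16.1,0,0],[-12.6,-16.1,2,0],[-12.6,-16.1,4,0],[-12.6,-16.1,6,0],[-12.6,-16.1,6,0],[-12.6,-16.1,6,0]]'; python3 -m jog '[[0,0,1.2,0],[0,0,2.4,0],[0,0,3.4,0],[0,0,4,0],[0,0,4.4,0],[0,0,4.7,0],[0,0,4.9,0],[0,0,5,0],[0,0,5.1,0],[0,0,5.1,0]]'
```

```text
t: 11.13
eef_pos: [0.4671, -0.0121, 0.0764]
tool_rot: [-0.001, 0.707, 0.708, -0.001]
contact_force: [0.2, -1.0, -1.4]
gripper_width: 0.492
grasp_force: 41.1
t: 11.97
eef_pos: [0.4674, -0.0129, 0.0281]
tool_rot: [0.0, 0.707, 0.707, 0.0]
contact_force: [-6.5, -0.6, 20.9]
gripper_width: 0.489
grasp_force: 43.6
```

```bash
python3 -m jog '[[0,0,-0.1,0],[0,0,-0.1,0],[0,0,-0.1,0],[0,0,-0.1,0],[0,0,-0.1,0],[0,0,-0.1,0],[0,0,-0.1,0]]' -0.6; python3 -m jog '[[0,0,-1,0],[0,0,-3,0],[0,0,-5.5,0],[0,0,-8,0],[0,0,-10.5,0],[0,0,-10.5,0]]' -1; python3 - <<'E'
from m import *
for n in("scene","side"):
    c=shot(n,n+"5.png"); print(n,lids(pts(c),c["pixels"]))
E
python3 -m jog '[[0.5,1.7,0,0],[1.3,4.4,0,0],[2.1,7.1,0,0],[2.9,9.8,0,0],[3.7,12.5,0,0],[4.4,14.9,0,0],[4.7,15.9,0,0],[4.7,15.9,2,0],[4.7,15.9,4,0],[4.7,15.9,4.5,0],[4.7,15.9,4.5,0],[4.7,15.9,4.5,0]]' -1 40
```

```text
t: 12.55
eef_pos: [0.467, -0.013, 0.0272]
tool_rot: [-0.0, 0.707, 0.707, -0.0]
contact_force: [0.5, -0.3, -0.1]
gripper_width: 0.8
grasp_force: 0.0
t: 13.05
eef_pos: [0.4699, -0.0129, 0.1372]
tool_rot: [0.003, 0.707, 0.707, 0.003]
contact_force: [0.3, 0.1, -1.0]
gripper_width: 0.999
grasp_force: 0.0
scene {'red': (array([467.9, -14.8]), 21.3, np.float64(77.6), 237), 'yellow': (array([627.2,  30.9]), 21.7, np.float64(77.5), 386), 'green': (array([634.5, -40.7]), 20.9, np.float64(77.5), 385), 'blue': (array([473.3, -91.3]), 21.2, np.float64(77.6), 240)}
side {'red': (array([466.8, -11.7]), 20.8, np.float64(77.3), 208), 'yellow': (array([626.9,  34.2]), 21.6, np.float64(77.3), 189), 'green': (array([632.7, -36.6]), 20.6, np.float64(77.6), 153), 'blue': (array([472.5, -89.7]), 21.4, np.float64(77.3), 185)}
t: 14.15
eef_pos: [0.6255, 0.0339, 0.0869]
tool_rot: [-0.0, 0.707, 0.707, -0.001]
contact_force: [0.1, 0.3, 1.1]
gripper_width: 1.004
grasp_force: 0.0
```

```bash
python3 -m jog '[[0,0,2,0],[0,0,4,0],[0,0,5.5,0],[0,0,6,0],[0,0,6,0],[0,0,6,0]]' -1 40; python3 -m jog '[[0,0,0,0],[0,0,0,0],[0,0,0,0],[0,0,0,0],[0,0,0,0],[0,0,0,0],[0,0,0,0],[0,0,0,0],[0,0,0,0],[0,0,0,0]]' 1 40; python3 -m jog '[[0,0,-0.5,0],[0,0,-2,0],[0,0,-4,0],[0,0,-6,0],[0,0,-8,0],[0,0,-10,0],[0,0,-11,0],[0,0,-11,0]]'
```

```text
t: 14.65
eef_pos: [0.6267, 0.034, 0.0284]
tool_rot: [0.0, 0.707, 0.707, 0.001]
contact_force: [0.3, -0.3, -0.7]
gripper_width: 0.999
grasp_force: 0.0
t: 15.48
eef_pos: [0.6268, 0.0341, 0.0283]
tool_rot: [0.0, 0.707, 0.707, 0.001]
contact_force: [-0.2, -0.1, 6.6]
gripper_width: 0.496
grasp_force: 40.3
t: 16.15
eef_pos: [0.6274, 0.0341, 0.1397]
tool_rot: [0.001, 0.707, 0.707, 0.002]
contact_force: [0.9, -0.8, -2.0]
gripper_width: 0.491
grasp_force: 40.9
```

```bash
python3 -m jog '[[0.2,-1.3,0,0],[0.7,-3.8,0,0],[1.2,-6.4,0,0],[1.6,-8.9,0,0],[2.1,-11.5,0,0],[2.6,-14,0,0],[2.8,-15.6,0,0],[2.9,-16.5,0,0],[2.9,-16.5,0,0],[2.9,-16.5,2,0],[2.9,-16.5,4,0],[2.9,-16.5,6,0],[2.9,-16.5,6,0],[2.9,-16.5,6,0]]'; python3 -m jog '[[0,0,1.2,0],[0,0,2.4,0],[0,0,3.4,0],[0,0,4,0],[0,0,4.4,0],[0,0,4.7,0],[0,0,4.9,0],[0,0,5,0],[0,0,5.1,0],[0,0,5.1,0]]'
```

```text
t: 17.32
eef_pos: [0.4611, 0.0626, 0.0765]
tool_rot: [-0.001, 0.707, 0.707, -0.001]
contact_force: [-0.4, 0.0, -1.0]
gripper_width: 0.492
grasp_force: 41.1
t: 18.15
eef_pos: [0.4614, 0.0631, 0.0282]
tool_rot: [0.0, 0.707, 0.707, 0.0]
contact_force: [-7.0, -0.4, 22.5]
gripper_width: 0.49
grasp_force: 43.7
```

```bash
python3 -m jog '[[0,0,-0.1,0],[0,0,-0.1,0],[0,0,-0.1,0],[0,0,-0.1,0],[0,0,-0.1,0],[0,0,-0.1,0],[0,0,-0.1,0]]' -0.6; python3 -m jog '[[0,0,-1,0],[0,0,-3,0],[0,0,-5.5,0],[0,0,-8,0],[0,0,-10.5,0],[0,0,-10.5,0]]' -1; python3 - <<'E'
from m import *
for n in("scene","side"):
    c=shot(n,n+"6.png"); print(n,lids(pts(c),c["pixels"]))
E
python3 -m jog '[[-1,1.7,0,0],[-2.6,4.4,0,0],[-4.2,7.1,0,0],[-5.8,9.8,0,0],[-7.4,12.5,0,0],[-9,15.2,0,0],[-10.2,17.2,0,0],[-10.2,17.2,2,0],[-10.2,17.2,4,0],[-10.2,17.2,4.5,0],[-10.2,17.2,4.5,0],[-10.2,17.2,4.5,0]]' -1 40
```

```text
t: 18.73
eef_pos: [0.4609, 0.063, 0.0272]
tool_rot: [-0.0, 0.707, 0.707, -0.0]
contact_force: [-0.5, -0.4, 0.5]
gripper_width: 0.799
grasp_force: 0.0
t: 19.23
eef_pos: [0.4639, 0.0636, 0.1372]
tool_rot: [0.002, 0.707, 0.707, 0.003]
contact_force: [0.3, 0.1, 0.5]
gripper_width: 1.002
grasp_force: 0.0
scene {'red': (array([468.4, -13.5]), 21.6, np.float64(77.7), 237), 'yellow': (array([461.6,  61. ]), 21.0, np.float64(77.8), 224), 'green': (array([635.3, -41.1]), 20.9, np.float64(77.5), 382), 'blue': (array([473.7, -91.2]), 21.4, np.float64(77.7), 240)}
side {'red': (array([466.1, -11.4]), 21.0, np.float64(77.3), 205), 'yellow': (array([460.1,  62.7]), 22.4, np.float64(77.3), 246), 'green': (array([633.1, -36.4]), 20.7, np.float64(77.4), 153), 'blue': (array([468. , -88.6]), 20.2, np.float64(76.9), 112)}
t: 20.33
eef_pos: [0.6324, -0.0387, 0.0869]
tool_rot: [-0.001, 0.707, 0.707, -0.001]
contact_force: [0.3, -0.3, 0.5]
gripper_width: 0.996
grasp_force: 0.0
```

```bash
python3 -m jog '[[0,0,2,0],[0,0,4,0],[0,0,5.5,0],[0,0,6,0],[0,0,6,0],[0,0,6,0]]' -1 40; python3 -m jog '[[0,0,0,0],[0,0,0,0],[0,0,0,0],[0,0,0,0],[0,0,0,0],[0,0,0,0],[0,0,0,0],[0,0,0,0],[0,0,0,0],[0,0,0,0]]' 1 40; python3 -m jog '[[0,0,-0.5,0],[0,0,-2,0],[0,0,-4,0],[0,0,-6,0],[0,0,-8,0],[0,0,-10,0],[0,0,-11,0],[0,0,-11,0]]'
```

```text
t: 20.83
eef_pos: [0.6337, -0.0389, 0.0284]
tool_rot: [0.0, 0.707, 0.707, 0.001]
contact_force: [-0.1, -0.3, 0.1]
gripper_width: 1.006
grasp_force: 0.0
t: 21.67
eef_pos: [0.6337, -0.039, 0.0283]
tool_rot: [0.0, 0.707, 0.707, 0.001]
contact_force: [-0.9, 0.6, 6.3]
gripper_width: 0.492
grasp_force: 40.4
t: 22.33
eef_pos: [0.6345, -0.0391, 0.1398]
tool_rot: [0.001, 0.707, 0.707, 0.002]
contact_force: [0.9, 0.1, -1.1]
gripper_width: 0.49
grasp_force: 40.7
```

```bash
python3 -m jog '[[1,-1,0,0],[3,-3,0,0],[5,-5,0,0],[7.2,-7.2,0,0],[9.4,-9.4,0,0],[11.6,-11.6,0,0],[13.8,-13.8,0,0],[16,-16,0,0],[17.2,-17.3,0,0],[17.7,-17.8,0,0],[17.7,-17.8,0,0],[17.7,-17.8,2,0],[17.7,-17.8,4,0],[17.7,-17.8,6,0],[17.7,-17.8,6,0],[17.7,-17.8,6,0]]'; python3 -m jog '[[0,0,1.2,0],[0,0,2.4,0],[0,0,3.4,0],[0,0,4,0],[0,0,4.4,0],[0,0,4.7,0],[0,0,4.9,0],[0,0,5,0],[0,0,5.1,0],[0,0,5.1,0]]'
```

```text
t: 23.67
eef_pos: [0.455, 0.1366, 0.0764]
tool_rot: [-0.0, 0.708, 0.706, -0.001]
contact_force: [-0.6, -0.3, -0.1]
gripper_width: 0.491
grasp_force: 41.0
t: 24.5
eef_pos: [0.4554, 0.138, 0.0282]
tool_rot: [0.0, 0.707, 0.707, 0.0]
contact_force: [-5.7, -3.3, 21.2]
gripper_width: 0.489
grasp_force: 43.5
```

```bash
python3 -m jog '[[0,0,-0.1,0],[0,0,-0.1,0],[0,0,-0.1,0],[0,0,-0.1,0],[0,0,-0.1,0],[0,0,-0.1,0],[0,0,-0.1,0]]' -0.6; python3 -m jog '[[0,0,-1,0],[0,0,-3,0],[0,0,-5.5,0],[0,0,-8,0],[0,0,-10.5,0],[0,0,-14,0],[0,0,-14,0],[0,0,-14,0],[0,0,-14,0],[0,0,-14,0]]' -1; python3 - <<'E'
from m import *
for n in("scene","side"):
    c=shot(n,n+"7.png"); print(n,lids(pts(c),c["pixels"]))
E
```

```text
t: 25.08
eef_pos: [0.455, 0.138, 0.0272]
tool_rot: [-0.0, 0.707, 0.707, -0.0]
contact_force: [0.0, -0.0, 0.2]
gripper_width: 0.801
grasp_force: 0.0
t: 25.92
eef_pos: [0.4542, 0.1376, 0.1665]
tool_rot: [-0.0, 0.707, 0.707, -0.001]
contact_force: [0.8, -0.2, -0.4]
gripper_width: 1.001
grasp_force: 0.0
scene {'red': (array([467.8, -14.6]), 21.2, np.float64(77.8), 231), 'yellow': (array([461.5,  60.5]), 20.9, np.float64(77.7), 221), 'green': (array([456.3, 136.3]), 20.6, np.float64(77.7), 186), 'blue': (array([473.9, -92. ]), 21.7, np.float64(77.7), 236)}
side {'red': (array([465.5, -11.1]), 20.7, np.float64(77.0), 184), 'yellow': (array([460.7,  63. ]), 21.7, np.float64(77.4), 252), 'green': (array([454.6, 139.5]), 21.7, np.float64(77.1), 287), 'blue': (array([473.1, -89.4]), 21.6, np.float64(77.1), 187)}
```

View pics/scene7.png

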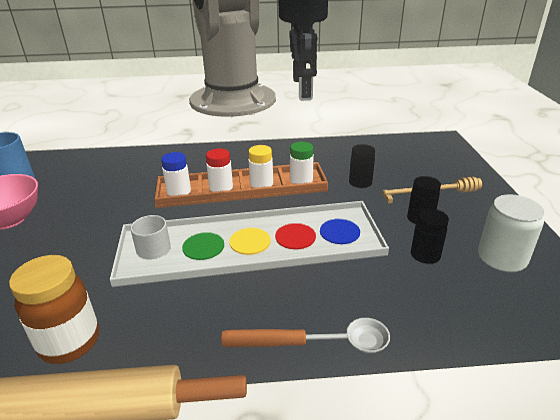

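All four jars stand upright in their bays: blue (175,174), red (219,170), yellow (261,166), green (301,163). That mirrors the coasters, all are within about 3 mm of centre, and the gripper is clear.

```bash
python3 -c "
from station import bot
print(bot.hand_in())"
```

```text
the job is handed in; nothing more can be done
None
```

All four jars are standing upright in the rack in reversed order, each measured within about 3 mm of its bay centre, and the job was handed in at about 26 s of the 83 s allowed; the hand-in returned no verdict.

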